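# Load the bobbin tray into the winder's feed bay

### The job

Carry the open blue tray of loose bobbins, level and without spilling any, to the raised grey feed bay and set it down gently on the open front part of the bay's deck; let go of it there, then push it straight in under the clear cover until it is fully home against the rubber stop. Then swing the orange gate fully shut across the bay's mouth behind the tray. All six bobbins must still be in the tray, and the thread cone, oil bottle, jar and screwdriver must be left where they are.

Things in the scene. Friction and masses are not known exactly. Their poses are not given: they have to be found in the camera images.
- tray_grip (a point): Centre of the handle (yellow grip) of the blue tray, 52 mm above the tray's underside, midway along and across. The handle is 60 mm long along tray x, 12 mm thick along y from 44 to 64 mm above the underside (its top), 8 mm thick below that, where it becomes a web along x that divides the tray into two troughs. x along the tray's length, z up; the same either way round.
- tray: The open blue plastic tray, about 200 g: 130 mm long (x) by 84 mm wide (y), walls 20 mm high and 3 mm thick, floor 3 mm. Origin at the centre of its underside, axes as at its handle.
- bay: Fixed grey feed bay; origin under its centre at table level, x the way the tray is pushed in, y to the left of that. Flat deck 25 mm above the table, x -150 to 150 mm, 136 mm wide, open in front (x below -21 mm). Steel rails 8 mm high, 92 mm apart inside, from x = 0 to 145 mm, their ends flared out to x = -21 mm. A low white drive box stands behind the stop.
- bay_front (a point): Point on the deck's top, 25 mm above the table, at bay x = -80 mm, y = 0: with the tray's centre here, its length along bay x, it stands wholly on the open front of the deck, clear of the rails.
- bay_home (a point): Point on the deck's top at bay x = 80 mm, y = 0: the tray's centre is here when its end touches the black rubber stop (face at bay x = 145 mm); its near wall is then at x = 15 mm. A clear cover on thin posts spans bay x = 75 to 145 mm, underside 82 mm and top 87 mm above the deck: the tray with its handle passes under it, a gripper does not.
- gate (a joint): Angle of the orange gate about its upright hinge pin, rad. It starts between 0 and 0.25; at 0 it points to bay -x, splayed 0.45 rad outwards (towards bay +y). It grows as the gate shuts, anticlockwise from above; fully shut, at its end stop, it is 2.02 and points along bay -y across the mouth. It stays where it is left; under 1 N at its end moves it.
- gate_hinge (a point): The gate's hinge pin, at bay x = 3 mm, y = 62 mm; this point is at the mid-height of the gate's bar, 45 mm above the table.
- gate_end (a point): The round post (14 mm thick) at the gate's free end, 108 mm from the hinge, 45 mm above the table. The gate's bar is straight, 8 mm thick, and stands 12 to 28 mm above the deck, so it swings above the rails. Shut, it lies 8 mm clear of the near wall of a tray that is fully home.
- bobbin0: Loose steel bobbin with red thread, lying flat in the tray: 20 mm across, 11 mm high, 12 g; origin at the centre of its underside.
- bobbin1: Loose steel bobbin with yellow thread, lying flat in the tray: 20 mm across, 11 mm high, 12 g; origin at the centre of its underside.
- bobbin2: Loose steel bobbin with green thread, lying flat in the tray: 20 mm across, 11 mm high, 12 g; origin at the centre of its underside.
- bobbin3: Loose steel bobbin with dark red thread, lying flat in the tray: 20 mm across, 11 mm high, 12 g; origin at the centre of its underside.
- bobbin4: Loose steel bobbin with orange thread, lying flat in the tray: 20 mm across, 11 mm high, 12 g; origin at the centre of its underside.
- bobbin5: Loose steel bobbin with white thread, lying flat in the tray: 20 mm across, 11 mm high, 12 g; origin at the centre of its underside.
- cone: Bystander: upright cone of dark blue thread, 54 mm across, 112 mm high; origin under its centre.
- oil: Bystander: yellow oil bottle with red cap, 44 mm across, 110 mm high; origin under its centre.
- buttons: Bystander: amber glass jar with white lid, 56 mm across, 65 mm high; origin under its centre.
- driver: Bystander: screwdriver with green handle, 140 mm long, lying on the table.
Things that resemble listed ones, but are neither listed nor needed, are in the scene too. Of the things that look like the tray, take the one that is farthest from the robot's base at the start.

How it is judged:
By the outcome, as a careful person would: the job done as asked, in the order asked, and still so for the second after the job is handed in, with the robot touching nothing.
It also fails if it takes over 72 s, if anything falls off the work surface, if the arm or the gripper's body presses on something with over 40 N, if the wrist force passes 120 N, or if a joint passes its speed limit or range.

### The arm

A 7-joint arm with a two-finger parallel gripper is mounted at the origin on the work surface. World frame = base frame: x ahead of the robot, y to its left, z up, the work surface at z = 0. Lengths are in mm, angles in rad, forces in N, time in s.
With the tool pointing down it reaches from about 425 to 1025 mm from the base axis. Payload 3.6 kg.
Tool frame: the origin (TCP) lies at the very end of the fingers, on their centre line; the grasp point (between the pads) lies 19 mm behind it; z points along the fingers, y is the line along which they close (so a half turn about z gives the same grasp; the last joint's range is limited). The gripper opens to 85 mm and grips with 20 to 120 N. Pads are 22 mm wide; open, the fingers measure 114 mm over their backs; the gripper's body (76 mm by 85 mm) begins 54 mm behind the grasp point. The pads swing forward as they close: fully open they stand 13 mm farther back than shut.
Start: joints at [-1.409, 0.591, 0.048, 1.609, -0.033, 0.943, -0.034], TCP at [183.434, 701.414, 231.302] pointing down, gripper open.
Joint ranges: [-2.69, 2.69], [-0.47, 2.24], [-1.27, 1.36], [0.19, 2.51], [-1.53, 4.68], [0.08, 2.07], [-3.09, 3.09]. Speed limits (rad/s): [2.57, 2.57, 3.14, 3.14, 3.14, 3.14, 3.14].

### API

Orientations are given as a rotation vector (axis times angle).
In Python, from bench import * gives the robot as it stands.
- The arm moves only by the tool servo_tool, never from a script. Its argument "plan" is a list of rows, each a list of 7 numbers: the shift along the tool's x, y, z in m, then the turn, a rotation vector about the tool's x, y, z in rad, then the opening, from 0 (shut) to 1 (fully open). In form: [[dx, dy, dz, rx, ry, rz, jaw], ...]. A call has exactly 5 rows; each row shifts and turns the commanded pose from where the row before left it, along the tool's axes as they then stand; what a row does not reach is not made up. A row lasts 1/12 s, in which the tool goes at most 41.7 mm and 7.16 degrees, less where a joint would pass 70% of its speed; a pose out of reach is approached as far as the arm can. A call with a gripper value outside its range is refused whole. The fingers move at their own pace and stop on an object; "grip_force" is the grip in N (left out, the last holds). Time passes only in rows, so rows that do not move let the fingers close, or fill a call up. It gives the time, the measured TCP pose, the force, the opening and the grip force at its end, in the units of the state.
- read_state(): the state, without advancing time (a new reading comes with each control period).
- camera(name): name is "side" or "top"; returns a dict with "image" (420x560x3 uint8, blue, green, red), "K" (3x3 intrinsics, pixels), "extrinsics" (4x4, takes a point from camera to world coordinates). Camera axes: x right, y down, z forward; pixel columns grow to the right and rows downward; lengths in mm; the calibration is good to about 2 mm. A picture is of the moment at which its call begins. There is no depth.
- close_job(): hands the job in; it is judged then, once.
The state is a dict: "t": time; "qpos": joint angles; "qd": joint speeds; "tau": joint torques, N m; "tcp_pos": TCP position; "orientation": TCP orientation; "force": force on the tool from outside, world axes, zero at the start; "torque": the same for the moment, N m; "grip_width": finger opening in mm; "grip_force": force on a finger pad.
Only numpy, scipy, OpenCV 4.12 (cv2) and the standard library are available. Lean on these libraries where they do the work, as an engineer would, in place of code of your own. Each camera call takes 0.05 s, during which the arm holds its last target. There are 200 camera calls.

## Working session

There is one attempt and no reset: what is moved stays moved. The work goes in short steps, Python scripts to look and compute and a tool call to move; the robot and the scene stay as the last step left them, time stands still between calls to the robot, and variables do not carry over. Pictures are saved under pics/ and viewed, at most 10 in all, crops included, and the job is handed in when it is done.

Besides the shell and the picture viewer there is one more tool, called after "Call:" by a JSON object that holds its "op" and its "data". servo_tool: Moves the arm, as the interface text tells. Its arguments: {"type":"object","properties":{"plan":{"type":"array"},"grip_force":{"type":"number"}},"required":["plan"]}

```bash
mkdir -p pics; python3 - <<'E'
from bench import *
import cv2, numpy as np, pickle
s=read_state(); print(s['t'],s['tcp_pos'],s['orientation'],s['grip_width'])
for n in('top','side'):
    c=camera(n); cv2.imwrite(f'pics/{n}0.png',c['image']); pickle.dump(c,open(f'{n}0.pkl','wb')); print(n,c['K'].tolist() if hasattr(c['K'],'tolist') else c['K'],np.round(c['extrinsics'],3).tolist())
E
```

```text
0.0 [183.21895622 700.58444294 230.10148248] [-0.40061212 -3.11576465  0.00360888] 85.30066514272742
top [[518.3453696909883, 0.0, 290.894339524154], [0.0, 518.3453696909883, 204.12771386181987], [0.0, 0.0, 1.0]] [[0.003, -0.984, 0.178, 288.924], [-1.0, -0.006, -0.017, 7.319], [0.018, -0.178, -0.984, 1337.925], [0.0, 0.0, 0.0, 1.0]]
side [[393.04731809141583, 0.0, 282.0090761488009], [0.0, 393.04731809141583, 202.30541043804374], [0.0, 0.0, 1.0]] [[0.97, -0.13, 0.207, 280.694], [-0.244, -0.576, 0.78, -756.064], [0.017, -0.807, -0.59, 630.943], [0.0, 0.0, 0.0, 1.0]]
```

View pics/top0.png

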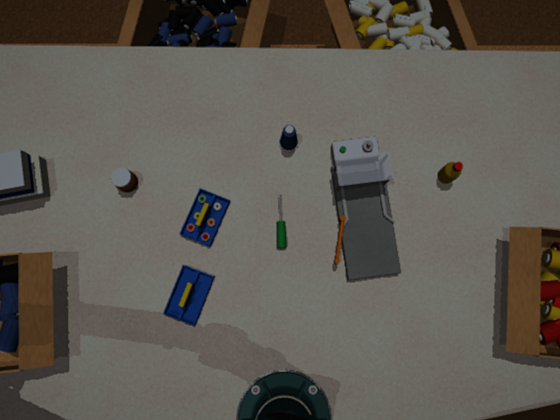

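View pics/side0.png

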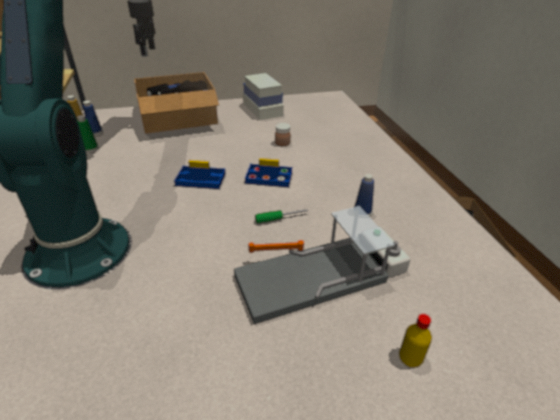

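The top view shows the loaded tray (with bobbins) at (205,218), which is the farther one. The empty lookalike is at (190,295). The bay has its front edge at (348,281)–(400,274) and its drive box at (360,160). The gate is orange, from (343,218) to (336,263). The side view agrees.

```bash
cat > h.py <<'E'
import cv2, numpy as np
def ray(c,u,v,z):
    E=np.array(c['extrinsics']);d=E[:3,:3]@np.linalg.inv(c['K'])@np.array([u,v,1.]);o=E[:3,3]
    return o+d*(z-o[2])/d[2]
def proj(c,P):
    E=np.array(c['extrinsics']);p=np.array(c['K'])@(E[:3,:3].T@(np.array(P,float)-E[:3,3]));return p[:2]/p[2]
def mask(c,lo,hi,roi):
    h=cv2.cvtColor(c['image'],cv2.COLOR_BGR2HSV);m=cv2.inRange(h,lo,hi);k=np.zeros_like(m);x0,y0,x1,y1=roi;k[y0:y1,x0:x1]=255
    return m&k
def big(m):
    return max(cv2.findContours(m,cv2.RETR_EXTERNAL,cv2.CHAIN_APPROX_NONE)[0],key=cv2.contourArea)
def rect(c,cnt,z):
    P=np.array([ray(c,u,v,z)[:2] for u,v in cnt[:,0]]).astype(np.float32)
    r=cv2.minAreaRect(P);b=cv2.boxPoints(r);e=[b[1]-b[0],b[2]-b[1]];e=max(e,key=np.linalg.norm)
    return np.round(r[0],1),np.round(r[1],1),np.arctan2(e[1],e[0])
E
python3 - <<'E'
import pickle; from h import *
c=pickle.load(open('top0.pkl','rb'))
roi=(170,180,240,255)
m=mask(c,(100,120,40),(130,255,255),roi); print('tray z20',rect(c,cv2.convexHull(big(m)),20))
m=mask(c,(20,120,90),(35,255,255),roi); print('handle z64',rect(c,big(m),64))
roi=(325,120,420,290)
m=mask(c,(5,150,90),(20,255,255),roi); print('gate z45',rect(c,big(m),45))
h=cv2.cvtColor(c['image'],cv2.COLOR_BGR2HSV)
print(h[240,370],h[200,360],h[240,420])
m=mask(c,(0,0,30),(179,60,105),(340,180,420,285)); k=big(m)
ap=cv2.approxPolyDP(cv2.convexHull(k),3,True)[:,0]; print([(p.tolist(),np.round(ray(c,*p,25)[:2],0).tolist()) for p in ap])
im=cv2.resize(c['image'][120:300,165:425],None,fx=3,fy=3,interpolation=cv2.INTER_CUBIC); im=cv2.convertScaleAbs(im,alpha=1.6); cv2.imwrite('pics/crop0.png',im)
E
```

```text
tray z20 (array([493.2, 206.9]), array([ 83.9, 128.8]), np.float32(-0.38098228))
handle z64 (array([495.6, 212.1]), array([19.3, 57.2]), np.float32(-0.38329542))
gate z45 (array([ 434.6, -138.5]), array([ 13.1, 120. ]), np.float32(-0.1279375))
[80 12 62] [75  8 66] [ 24  23 112]
[([392, 180], [593.0, -278.0]), ([401, 272], [355.0, -294.0]), ([397, 276], [345.0, -283.0]), ([346, 282], [329.0, -154.0]), ([340, 261], [382.0, -140.0]), ([340, 180], [592.0, -143.0])]
```

View pics/crop0.png

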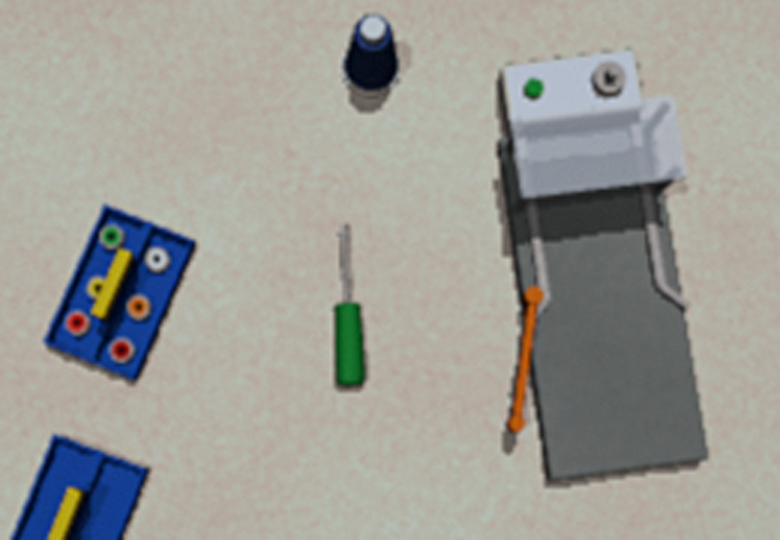

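The crop shows the tray with all six bobbins and its handle clear of them. The bay's front corners are at crop (549,475) and (706,457), the hinge is at (534,295) and the gate end at (516,423).

```bash
python3 - <<'E'
import pickle; from h import *
c=pickle.load(open('top0.pkl','rb'))
h=cv2.cvtColor(c['image'],cv2.COLOR_BGR2HSV); m=(h[...,1]<22)&(h[...,2]<85)
R=[(np.where(m[r,370:420])[0].max()+370.5,r) for r in range(226,266,2)]
L=[(np.where(m[r,342:380])[0].min()+341.5,r) for r in range(266,276,2)]
g=c['image'].mean(2)
F=[(u,np.where(m[250:290,u])[0].max()+250.5) for u in range(352,396,3)]
print(R[::5],L,F[::4]); print([int(x) for x in g[265:288,370]], [int(x) for x in g[250,385:410]])
W=lambda A:np.array([ray(c,u,v,25)[:2] for u,v in A],np.float32)
for n,A in(('R',R),('L',L),('F',F)): print(n,cv2.fitLine(W(A),cv2.DIST_HUBER,0,.01,.01).ravel())
m=mask(c,(5,150,90),(20,255,255),(325,120,420,290)); k=big(m)
P=np.array([ray(c,u,v,45)[:2] for u,v in k[:,0]]); 
for s in(P[P[:,0]>P[:,0].max()-13],P[P[:,0]<P[:,0].min()+13]): print((s.max(0)+s.min(0))/2)
E
```

```text
[(np.float64(392.5), 226), (np.float64(394.5), 236), (np.float64(396.5), 246), (np.float64(397.5), 256)] [(np.float64(345.5), 266), (np.float64(344.5), 268), (np.float64(345.5), 270), (np.float64(346.5), 272), (np.float64(346.5), 274)] [(352, np.float64(279.5)), (364, np.float64(277.5)), (376, np.float64(276.5)), (388, np.float64(274.5))]
[61, 62, 62, 61, 61, 61, 61, 60, 62, 62, 62, 51, 43, 61, 83, 111, 110, 108, 110, 109, 107, 107, 108] [59, 60, 59, 60, 61, 61, 60, 60, 60, 59, 59, 57, 84, 106, 111, 110, 108, 107, 106, 106, 107, 108, 109, 109, 107]
R [ 9.9122339e-01  1.3219737e-01  4.3526312e+02 -2.8168454e+02]
L [ 9.8555797e-01  1.6933836e-01  3.5861752e+02 -1.5421986e+02]
F [ 1.4273597e-01 -9.8976082e-01  3.4282541e+02 -2.2110574e+02]
[ 487.25624894 -145.45622842]
[ 381.39738304 -130.16621227]
```

Call:
{"op": "servo_tool", "data": {"plan": [[0, 0, 0, 0, 0, 0.063, 1], [-0.012, -0.009, 0, 0, 0, 0.062, 1], [-0.025, -0.018, 0, 0, 0, 0, 1], [-0.025, -0.018, 0, 0, 0, 0, 1], [-0.025, -0.018, 0, 0, 0, 0, 1]]}}

```text
t: 0.52
tcp_pos: [241.6, 609.8, 230.5]
orientation: [0.593, 3.085, -0.002]
force: [0.1, 0.0, 0.5]
grip_width: 85.6
grip_force: 0.0
```

Call:
{"op": "servo_tool", "data": {"plan": [[-0.025, -0.018, 0, 0, 0, 0, 1], [-0.025, -0.018, 0, 0, 0, 0, 1], [-0.025, -0.018, 0, 0, 0, 0, 1], [-0.025, -0.018, 0, 0, 0, 0, 1], [-0.025, -0.018, 0, 0, 0, 0, 1]]}}

```text
t: 0.93
tcp_pos: [324.6, 479.4, 231.0]
orientation: [-0.594, -3.085, 0.001]
force: [0.4, 0.5, 0.4]
grip_width: 85.2
grip_force: 0.0
```

Call:
{"op": "servo_tool", "data": {"plan": [[-0.025, -0.018, 0, 0, 0, 0, 1], [-0.025, -0.018, 0, 0, 0, 0, 1], [-0.025, -0.018, 0, 0, 0, 0, 1], [-0.025, -0.018, 0, 0, 0, 0, 1], [-0.025, -0.018, 0, 0, 0, 0, 1]]}}

```text
t: 1.35
tcp_pos: [407.1, 349.5, 231.1]
orientation: [-0.594, -3.085, 0.001]
force: [-0.0, -0.1, 0.2]
grip_width: 85.6
grip_force: 0.0
```

Call:
{"op": "servo_tool", "data": {"plan": [[-0.0266, -0.0197, 0.01, 0, 0, 0, 1], [-0.0266, -0.0197, 0.02, 0, 0, 0, 1], [-0.0266, -0.0197, 0.02, 0, 0, 0, 1], [-0.0266, -0.0197, 0.02, 0, 0, 0, 1], [-0.0266, -0.0197, 0.02, 0, 0, 0, 1]]}}

```text
t: 1.77
tcp_pos: [494.1, 208.9, 140.4]
orientation: [0.594, 3.085, 0.0]
force: [0.1, 1.3, 1.2]
grip_width: 85.5
grip_force: 0.0
```

Call:
{"op": "servo_tool", "data": {"plan": [[0, 0, 0.01, 0, 0, 0, 1], [0, 0, 0, 0, 0, 0, 1], [0, 0, 0, 0, 0, 0, 1], [0, 0, 0, 0, 0, 0, 1], [0, 0, 0, 0, 0, 0, 1]]}}

```text
t: 2.18
tcp_pos: [493.4, 212.2, 132.2]
orientation: [0.59, 3.085, 0.003]
force: [0.3, 0.9, -0.1]
grip_width: 85.2
grip_force: 0.0
```

```bash
python3 - <<'E'
from bench import *
from h import *
print(read_state()['tcp_pos'],read_state()['orientation'])
c=camera('top');im=cv2.resize(c['image'][150:300,130:290],None,fx=3,fy=3); d=camera('side'); i2=cv2.resize(d['image'][60:240,150:350],None,fx=2.5,fy=2.5)
i2=i2[:450]; cv2.imwrite('pics/p1.png',cv2.convertScaleAbs(cv2.resize(np.hstack([im[:450],i2[:450,:500]]),(800,370)),alpha=1.5))
for n,c,roi in(('top',c,(170,180,240,255)),('side',d,(240,140,300,190))):
    m=mask(c,(20,120,60),(35,255,255),roi)
    if m.any(): print(n,rect(c,big(m),64),cv2.minAreaRect(big(m)))
E
```

```text
[493.44662583 212.23569806 132.17468083] [5.89755825e-01 3.08488693e+00 2.72607636e-03]
top (array([479.5, 218. ]), array([21.3, 22.2]), np.float32(-0.42950284)) ((197.00001525878906, 219.50003051757812), (8.497057914733887, 8.944271087646484), 26.56505012512207)
side (array([489.4, 190.7]), array([39.2, 53.7]), np.float32(-0.37789077)) ((268.8861999511719, 161.8655242919922), (18.186960220336914, 7.058866500854492), 4.763641834259033)
```

View pics/p1.png

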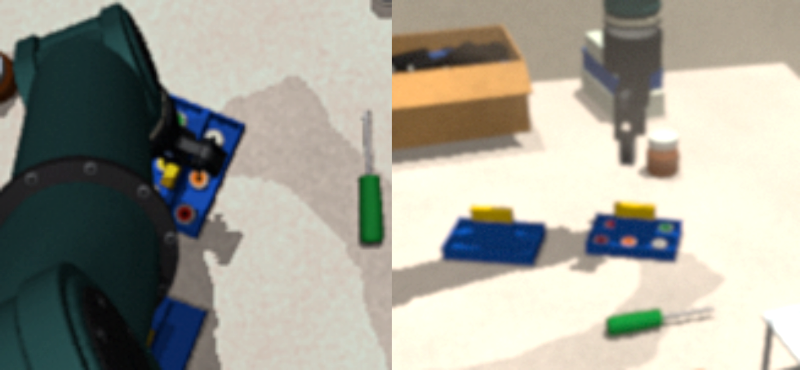

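The picture shows the open gripper over the loaded tray, aligned with its handle: in the left half the fingertip is at (200,155) above the handle, and in the right half the handle is at (635,210).

Call:
{"op": "servo_tool", "data": {"plan": [[-0.001, -0.002, 0.015, 0, 0, 0, 1], [0, 0, 0.025, 0, 0, 0, 1], [0, 0, 0.025, 0, 0, 0, 1], [0, 0, 0.02, 0, 0, 0, 1], [0, 0, 0.01, 0, 0, 0, 1]]}}

```text
t: 2.7
tcp_pos: [492.7, 208.6, 34.8]
orientation: [-0.592, -3.084, 0.001]
force: [0.1, -0.4, -0.4]
grip_width: 85.6
grip_force: 0.0
```

Call:
{"op": "servo_tool", "data": {"plan": [[0, 0, 0.003, 0, 0, 0, 1], [0, 0, 0, 0, 0, 0, 0.8], [0, 0, 0, 0, 0, 0, 0.6], [0, 0, 0, 0, 0, 0, 0.45], [0, 0, 0, 0, 0, 0, 0.35]], "grip_force": 40}}

```text
t: 3.12
tcp_pos: [494.6, 208.4, 34.4]
orientation: [0.594, 3.083, 0.002]
force: [0.3, 0.2, 1.0]
grip_width: 38.8
grip_force: 0.0
```

Call:
{"op": "servo_tool", "data": {"plan": [[0, 0, 0, 0, 0, 0, 0.25], [0, 0, 0, 0, 0, 0, 0.2], [0, 0, 0, 0, 0, 0, 0.15], [0, 0, 0, 0, 0, 0, 0.1], [0, 0, 0, 0, 0, 0, 0.05]]}}

```text
t: 3.53
tcp_pos: [493.9, 207.7, 33.7]
orientation: [0.595, 3.085, -0.0]
force: [-0.4, -1.0, 5.6]
grip_width: 11.6
grip_force: 40.0
```

Call:
{"op": "servo_tool", "data": {"plan": [[0, 0, 0, 0, 0, 0, 0], [0, 0, 0, 0, 0, 0, 0], [0, 0, 0, 0, 0, 0, 0], [0, 0, 0, 0, 0, 0, 0], [0, 0, 0, 0, 0, 0, 0]]}}

```text
t: 3.95
tcp_pos: [493.9, 207.7, 33.7]
orientation: [0.595, 3.085, -0.0]
force: [-0.4, -0.8, 5.5]
grip_width: 11.5
grip_force: 40.1
```

Call:
{"op": "servo_tool", "data": {"plan": [[0, 0, -0.003, 0, 0, 0, 0], [0, 0, -0.006, 0, 0, 0, 0], [0, 0, -0.009, 0, 0, 0, 0], [0, 0, -0.012, 0, 0, 0, 0], [0, 0, -0.012, 0, 0, 0, 0]], "grip_force": 55}}

```text
t: 4.37
tcp_pos: [493.6, 208.0, 76.2]
orientation: [-0.594, -3.084, 0.0]
force: [-0.2, 0.8, -2.7]
grip_width: 10.9
grip_force: 53.6
```

Call:
{"op": "servo_tool", "data": {"plan": [[0, 0, -0.012, 0, 0, 0, 0], [0, 0, -0.012, 0, 0, 0, 0], [0, 0, -0.012, 0, 0, 0, 0], [0, 0, -0.012, 0, 0, 0, 0], [0, 0, -0.01, 0, 0, 0, 0]]}}

```text
t: 4.78
tcp_pos: [493.9, 208.1, 135.1]
orientation: [0.594, 3.084, 0.001]
force: [1.2, 0.1, -2.6]
grip_width: 11.3
grip_force: 53.6
```

Call:
{"op": "servo_tool", "data": {"plan": [[0, 0, -0.007, 0, 0, -0.01, 0], [0, 0, -0.004, 0, 0, -0.02, 0], [0, 0, -0.002, 0, 0, -0.03, 0], [0, 0, 0, 0, 0, -0.04, 0], [0, 0, 0, 0, 0, -0.04, 0]]}}

```text
t: 5.2
tcp_pos: [493.5, 207.9, 146.1]
orientation: [-0.372, -3.119, 0.001]
force: [0.2, 0.1, -3.4]
grip_width: 11.1
grip_force: 53.6
```

```bash
python3 - <<'E'
from bench import *
from h import *
c=camera('side');cv2.imwrite('pics/p2.png',cv2.convertScaleAbs(cv2.resize(c['image'][60:240,150:350],None,fx=2.5,fy=2.5),alpha=1.4))
s=read_state();print(s['tcp_pos'],s['orientation'],s['force'],s['torque'],s['grip_width'])
E
```

```text
[493.41302986 207.76077826 145.98245451] [-3.70027569e-01 -3.11883002e+00  8.45786294e-04] [-0.77930861  0.24423501 -2.80778105] [-0.06767909  0.04228187 -0.01743104] 11.357404173843921
```

View pics/p2.png

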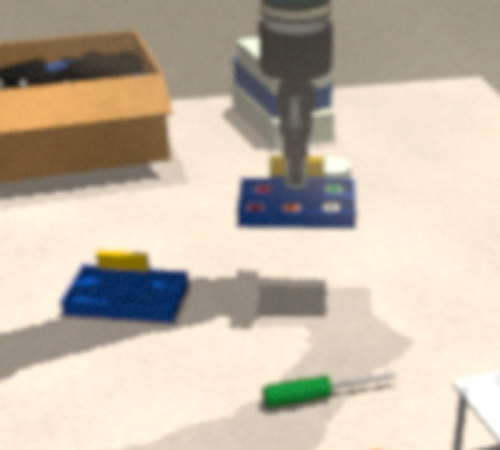

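Lifted level with all six bobbins visible (tray at (295,200)). Turning to the bay's heading, then carrying it over.

Call:
{"op": "servo_tool", "data": {"plan": [[0, 0, 0, 0, 0, -0.05, 0], [0, 0, 0, 0, 0, -0.055, 0], [0, 0, 0, 0, 0, -0.055, 0], [0, 0, 0, 0, 0, -0.055, 0], [0, 0, 0, 0, 0, -0.05, 0]]}}

```text
t: 5.67
tcp_pos: [493.4, 207.7, 145.8]
orientation: [0.043, -3.14, 0.001]
force: [0.5, -0.0, -3.1]
grip_width: 10.9
grip_force: 53.6
```

Call:
{"op": "servo_tool", "data": {"plan": [[0, 0, 0, 0, 0, -0.045, 0], [0, 0, 0, 0, 0, -0.035, 0], [0, 0, 0, 0, 0, -0.02, 0], [0, 0, 0, 0, 0, -0.009, 0], [0.001, -0.003, 0, 0, 0, 0, 0]]}}

```text
t: 6.08
tcp_pos: [493.3, 205.5, 146.1]
orientation: [-0.21, 3.135, 0.001]
force: [0.3, -0.1, -3.5]
grip_width: 11.0
grip_force: 53.6
```

Call:
{"op": "servo_tool", "data": {"plan": [[0.002, -0.007, 0, 0, 0, 0, 0], [0.004, -0.011, 0, 0, 0, 0, 0], [0.005, -0.015, 0, 0, 0, 0, 0], [0.006, -0.018, 0, 0, 0, 0, 0], [0.007, -0.02, 0, 0, 0, 0, 0]]}}

```text
t: 6.5
tcp_pos: [478.5, 130.0, 146.4]
orientation: [-0.209, 3.135, -0.0]
force: [0.6, 0.4, -2.6]
grip_width: 11.4
grip_force: 53.6
```

Call:
{"op": "servo_tool", "data": {"plan": [[0.007, -0.022, 0, 0, 0, 0, 0], [0.007, -0.022, 0, 0, 0, 0, 0], [0.007, -0.022, 0, 0, 0, 0, 0], [0.007, -0.022, 0, 0, 0, 0, 0], [0.007, -0.022, 0, 0, 0, 0, 0]]}}

```text
t: 6.92
tcp_pos: [457.7, 15.3, 146.4]
orientation: [0.207, -3.134, 0.001]
force: [0.0, -0.5, -3.5]
grip_width: 11.0
grip_force: 53.6
```

Call:
{"op": "servo_tool", "data": {"plan": [[0.007, -0.022, 0, 0, 0, 0, 0], [0.007, -0.022, 0, 0, 0, 0, 0], [0.007, -0.022, 0, 0, 0, 0, 0], [0.007, -0.022, 0, 0, 0, 0, 0], [0.007, -0.022, 0, 0, 0, 0, 0]]}}

```text
t: 7.33
tcp_pos: [437.3, -98.2, 146.4]
orientation: [0.207, -3.134, 0.001]
force: [0.2, 0.7, -2.6]
grip_width: 10.8
grip_force: 53.6
```

Call:
{"op": "servo_tool", "data": {"plan": [[0.007, -0.022, 0, 0, 0, 0, 0], [0.007, -0.022, 0, 0, 0, 0, 0], [0.007, -0.02, 0, 0, 0, 0, 0], [0.006, -0.018, 0, 0, 0, 0, 0], [0.005, -0.014, 0, 0, 0, 0, 0]]}}

```text
t: 7.75
tcp_pos: [417.9, -198.2, 146.4]
orientation: [0.204, -3.134, 0.001]
force: [0.2, -0.1, -3.2]
grip_width: 11.4
grip_force: 53.6
```

Call:
{"op": "servo_tool", "data": {"plan": [[0.003, -0.009, 0, 0, 0, 0, 0], [0.002, -0.005, 0, 0, 0, 0, 0], [0, 0, 0, 0, 0, 0, 0], [0, 0, 0, 0, 0, 0, 0], [0, 0, 0, 0, 0, 0, 0]]}}

```text
t: 8.17
tcp_pos: [416.8, -208.9, 146.3]
orientation: [-0.212, 3.134, 0.001]
force: [0.7, 0.9, -3.8]
grip_width: 11.3
grip_force: 53.7
```

```bash
python3 - <<'E'
from bench import *
from h import *
s=read_state();print(s['tcp_pos'],s['orientation'],s['force'],s['grip_width'])
c=camera('side');d=camera('top')
cv2.imwrite('pics/p3.png',cv2.convertScaleAbs(np.hstack([cv2.resize(c['image'][150:340,210:430],None,fx=1.8,fy=1.8),cv2.resize(d['image'][120:310,300:520],None,fx=1.8,fy=1.8)]),alpha=1.4))
E
```

```text
[ 416.81188768 -208.89140096  146.30963936] [-2.11632172e-01  3.13443023e+00  9.31322897e-04] [ 0.73173608  0.9263881  -3.77061361] 11.303205216741388
```

View pics/p3.png

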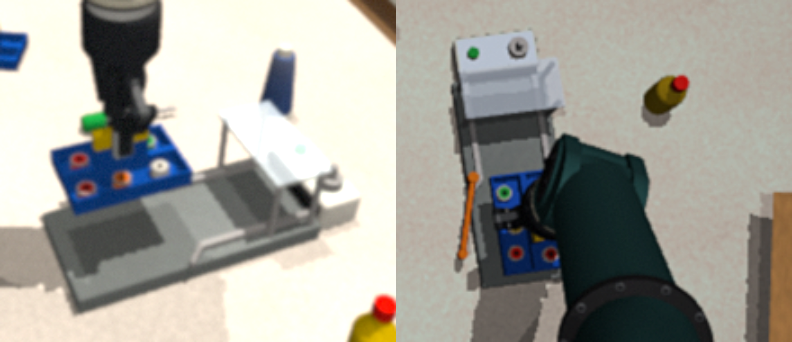

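The tray is level over the deck's open front: in the left half it is at (120,165), with its shadow on the deck. The gate is untouched. Lowering it in a gentle ramp.

Call:
{"op": "servo_tool", "data": {"plan": [[0.002, -0.004, 0.005, 0, 0, 0, 0], [0.002, -0.003, 0.01, 0, 0, 0, 0], [0, 0, 0.014, 0, 0, 0, 0], [0, 0, 0.014, 0, 0, 0, 0], [0, 0, 0.014, 0, 0, 0, 0]]}}

```text
t: 8.68
tcp_pos: [413.9, -217.5, 88.6]
orientation: [-0.21, 3.134, -0.0]
force: [0.3, 0.1, -2.8]
grip_width: 11.3
grip_force: 53.7
```

Call:
{"op": "servo_tool", "data": {"plan": [[0, 0, 0.01, 0, 0, 0, 0], [0, 0, 0.006, 0, 0, 0, 0], [0, 0, 0.004, 0, 0, 0, 0], [0, 0, 0.003, 0, 0, 0, 0], [0, 0, 0.002, 0, 0, 0, 0]]}}

```text
t: 9.1
tcp_pos: [413.9, -217.5, 64.2]
orientation: [-0.209, 3.134, -0.0]
force: [-0.4, 0.7, -2.9]
grip_width: 11.2
grip_force: 53.7
```

Call:
{"op": "servo_tool", "data": {"plan": [[0, 0, 0.001, 0, 0, 0, 0], [0, 0, 0.001, 0, 0, 0, 0], [0, 0, 0.001, 0, 0, 0, 0], [0, 0, 0.001, 0, 0, 0, 0], [0, 0, 0, 0, 0, 0, 0]]}}

```text
t: 9.52
tcp_pos: [413.7, -217.5, 60.4]
orientation: [-0.209, 3.134, -0.0]
force: [-0.7, -0.3, -2.7]
grip_width: 10.8
grip_force: 53.7
```

Call:
{"op": "servo_tool", "data": {"plan": [[0, 0, 0.0005, 0, 0, 0, 0], [0, 0, 0.0005, 0, 0, 0, 0], [0, 0, 0.0005, 0, 0, 0, 0], [0, 0, 0.0005, 0, 0, 0, 0], [0, 0, 0, 0, 0, 0, 0]]}}

```text
t: 9.93
tcp_pos: [413.7, -217.5, 58.7]
orientation: [-0.209, 3.134, -0.0]
force: [-0.6, 0.1, 4.1]
grip_width: 11.1
grip_force: 54.6
```

The deck has taken the weight. Releasing to half open, then going straight up.

Call:
{"op": "servo_tool", "data": {"plan": [[0, 0, 0, 0, 0, 0, 0.15], [0, 0, 0, 0, 0, 0, 0.2], [0, 0, 0, 0, 0, 0, 0.3], [0, 0, 0, 0, 0, 0, 0.4], [0, 0, 0, 0, 0, 0, 0.5]]}}

```text
t: 10.35
tcp_pos: [413.7, -217.5, 58.3]
orientation: [-0.209, 3.134, -0.0]
force: [0.4, 0.1, -0.1]
grip_width: 42.4
grip_force: 0.0
```

Call:
{"op": "servo_tool", "data": {"plan": [[0, 0, -0.005, 0, 0, 0, 0.5], [0, 0, -0.015, 0, 0, 0, 0.5], [0, 0, -0.02, 0, 0, 0, 0.5], [0, 0, -0.02, 0, 0, 0, 0.5], [0, 0, -0.02, 0, 0, 0, 0.5]]}}

```text
t: 10.77
tcp_pos: [413.3, -217.3, 139.3]
orientation: [0.209, -3.134, -0.0]
force: [0.9, 1.2, 0.0]
grip_width: 42.7
grip_force: 0.0
```

```bash
python3 - <<'E'
from bench import *
from h import *
s=read_state();print(s['tcp_pos'],s['force'],s['grip_width'])
c=camera('side')
m=mask(c,(100,120,40),(130,255,255),(210,200,340,330)); k=cv2.convexHull(big(m));print('rim z45',rect(c,k,45), cv2.boundingRect(k))
m=mask(c,(20,120,60),(35,255,255),(210,200,340,300)); print('handle',cv2.minAreaRect(big(m)),rect(c,big(m),79))
E
```

```text
[ 413.30621304 -217.33013468  139.3350172 ] [0.90805629 1.20957686 0.04340185] 42.73706731779705
rim z45 (array([ 412.4, -224.8]), array([133.8,  98.1]), np.float32(0.14429922)) (240, 254, 73, 51)
handle ((275.9668273925781, 261.87554931640625), (10.048843383789062, 30.146526336669922), 75.0685806274414) (array([ 414.4, -216.4]), array([63.8, 26.9]), np.float32(0.13391751))
```

Placed true on the deck, about 1 mm off and at the right yaw. The near wall there is inside the arm's minimum reach, so I'll start the push on the handle's end with shut fingers and finish low on the near wall.

Call:
{"op": "servo_tool", "data": {"plan": [[0.008, 0, 0, 0, 0, 0, 0.3], [0.012, 0, 0, 0, 0, 0, 0], [0.013, 0, 0, 0, 0, 0, 0], [0.01, 0, 0, 0, 0, 0, 0], [0.005, 0, 0, 0, 0, 0, 0]]}}

```text
t: 11.23
tcp_pos: [362.0, -223.5, 137.4]
orientation: [0.206, -3.13, -0.003]
force: [-0.3, 0.8, -0.8]
grip_width: 0.2
grip_force: 0.0
```

Call:
{"op": "servo_tool", "data": {"plan": [[0, 0, 0.01, 0, 0, 0, 0], [0, 0, 0.02, 0, 0, 0, 0], [0, 0, 0.02, 0, 0, 0, 0], [0, 0, 0.013, 0, 0, 0, 0], [0, 0, 0.004, 0, 0, 0, 0]]}}

```text
t: 11.65
tcp_pos: [364.4, -223.3, 69.4]
orientation: [0.209, -3.131, -0.003]
force: [-0.2, 0.6, -1.0]
grip_width: 0.1
grip_force: 0.0
```

Call:
{"op": "servo_tool", "data": {"plan": [[0, 0, 0, 0, 0, 0, 0], [-0.001, 0, 0, 0, 0, 0, 0], [-0.002, 0, 0, 0, 0, 0, 0], [-0.003, 0, 0, 0, 0, 0, 0], [-0.004, 0, 0, 0, 0, 0, 0]]}}

```text
t: 12.07
tcp_pos: [375.6, -222.6, 71.9]
orientation: [0.208, -3.134, 0.0]
force: [-3.5, -1.3, 2.0]
grip_width: 0.4
grip_force: 1.7
```

Call:
{"op": "servo_tool", "data": {"plan": [[-0.003, 0, 0, 0, 0, 0, 0], [-0.003, 0, 0, 0, 0, 0, 0], [-0.003, 0, 0, 0, 0, 0, 0], [-0.003, 0, 0, 0, 0, 0, 0], [-0.003, 0, 0, 0, 0, 0, 0]]}}

```text
t: 12.48
tcp_pos: [390.6, -220.3, 71.3]
orientation: [0.209, -3.134, -0.0]
force: [-4.3, -0.4, 3.2]
grip_width: 0.2
grip_force: 1.7
```

```bash
python3 - <<'E'
from bench import *
from h import *
s=read_state();print(s['tcp_pos'],s['force'],s['grip_width'])
c=camera('side')
cv2.imwrite('pics/p4.png',cv2.convertScaleAbs(cv2.resize(c['image'][180:340,220:420],None,fx=3,fy=3),alpha=1.4))
m=mask(c,(100,120,40),(130,255,255),(210,200,340,330)); k=cv2.convexHull(big(m));print('rim z45',rect(c,k,45), cv2.boundingRect(k))
E
```

```text
[ 390.60025125 -220.33690967   71.31618575] [-4.2774137  -0.43960379  3.18257381] 0.1548960272494364
rim z45 (array([ 428.7, -221.9]), array([133.5,  96.5]), np.float32(0.13799572)) (247, 252, 74, 50)
```

View pics/p4.png

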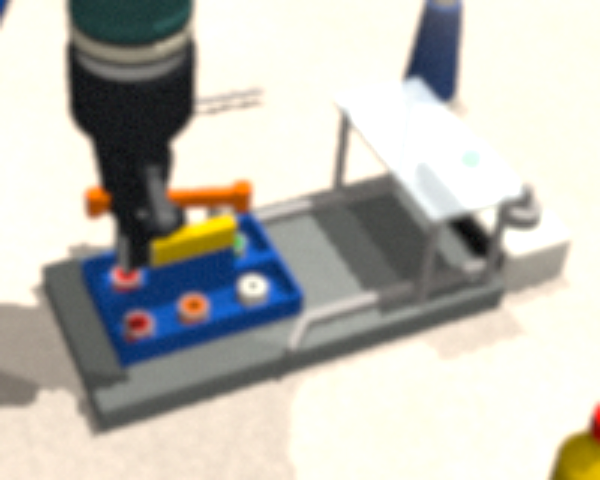

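The tray is sliding flat and straight, with its front end at (270,240) and bobbins inside. The contact force of 4 N is rather high for a push this high up, so I'll switch to the near wall after 30 mm more.

Call:
{"op": "servo_tool", "data": {"plan": [[-0.003, 0, 0, 0, 0, 0, 0], [-0.003, 0, 0, 0, 0, 0, 0], [-0.003, 0, 0, 0, 0, 0, 0], [-0.003, 0, 0, 0, 0, 0, 0], [-0.003, 0, 0, 0, 0, 0, 0]]}}

```text
t: 12.95
tcp_pos: [407.0, -218.5, 71.3]
orientation: [-0.21, 3.133, -0.001]
force: [-1.4, -0.0, -1.0]
grip_width: 0.0
grip_force: 0.6
```

Call:
{"op": "servo_tool", "data": {"plan": [[-0.003, 0, 0, 0, 0, 0, 0], [-0.003, 0, 0, 0, 0, 0, 0], [-0.003, 0, 0, 0, 0, 0, 0], [-0.003, 0, 0, 0, 0, 0, 0], [-0.003, 0, 0, 0, 0, 0, 0]]}}

```text
t: 13.37
tcp_pos: [421.0, -216.5, 71.3]
orientation: [-0.209, 3.134, -0.0]
force: [-0.8, -0.7, -1.0]
grip_width: 0.1
grip_force: 0.6
```

Call:
{"op": "servo_tool", "data": {"plan": [[0.002, 0, 0, 0, 0, 0, 0], [0.005, 0, 0, 0, 0, 0, 0], [0.005, 0, -0.005, 0, 0, 0, 0], [0.01, 0, -0.005, 0, 0, 0, 0], [0.01, 0, 0, 0, 0, 0, 0]]}}

```text
t: 13.78
tcp_pos: [388.4, -221.2, 82.3]
orientation: [-0.209, 3.133, -0.001]
force: [-0.4, -0.1, -0.3]
grip_width: -0.1
grip_force: 0.0
```

Call:
{"op": "servo_tool", "data": {"plan": [[0.006, 0, 0, 0, 0, 0, 0], [0.006, 0, 0, 0, 0, 0, 0], [0, 0, 0, 0, 0, 0, 0], [0, 0, 0.005, 0, 0, 0, 0], [0, 0, 0.01, 0, 0, 0, 0]]}}

```text
t: 14.2
tcp_pos: [378.2, -222.9, 66.6]
orientation: [-0.209, 3.132, -0.002]
force: [0.5, -0.0, 0.2]
grip_width: -0.0
grip_force: 0.0
```

Call:
{"op": "servo_tool", "data": {"plan": [[0, 0, 0.012, 0, 0, 0, 0], [0, 0, 0.01, 0, 0, 0, 0], [0, 0, 0.007, 0, 0, 0, 0], [0, 0, 0.003, 0, 0, 0, 0], [0, 0, 0, 0, 0, 0, 0]]}}

```text
t: 14.62
tcp_pos: [377.0, -222.1, 33.5]
orientation: [0.21, -3.134, -0.001]
force: [-0.0, -0.1, 0.8]
grip_width: 0.1
grip_force: 0.0
```

```bash
python3 - <<'E'
from bench import *
from h import *
s=read_state();print(s['tcp_pos'],s['force'],s['grip_width'])
c=camera('side')
cv2.imwrite('pics/p5.png',cv2.convertScaleAbs(cv2.resize(c['image'][180:340,220:420],None,fx=3,fy=3),alpha=1.4))
E
```

```text
[ 376.9969767  -222.09779899   33.50962187] [-0.03545631 -0.05598038  0.83798076] 0.07828276035176523
```

View pics/p5.png

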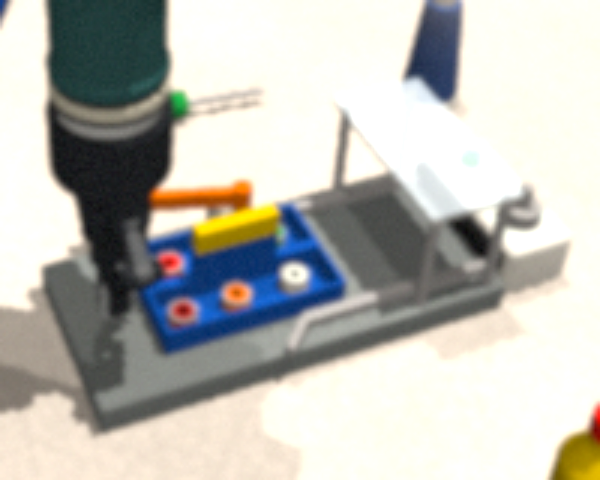

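The tray has entered between the flared rails, and the shut fingertips at (115,305) stand low behind its near wall. Pushing on.

Call:
{"op": "servo_tool", "data": {"plan": [[-0.003, 0, 0, 0, 0, 0, 0], [-0.004, 0, 0, 0, 0, 0, 0], [-0.004, 0, 0, 0, 0, 0, 0], [-0.005, 0, 0, 0, 0, 0, 0], [-0.006, 0, 0, 0, 0, 0, 0]]}}

```text
t: 15.08
tcp_pos: [397.0, -219.2, 34.5]
orientation: [0.207, -3.131, -0.001]
force: [-3.5, 0.3, 2.6]
grip_width: -0.1
grip_force: 1.8
```

Call:
{"op": "servo_tool", "data": {"plan": [[-0.006, 0, 0, 0, 0, 0, 0], [-0.006, 0, 0, 0, 0, 0, 0], [-0.006, 0, 0, 0, 0, 0, 0], [-0.006, 0, 0, 0, 0, 0, 0], [-0.006, 0, 0, 0, 0, 0, 0]]}}

```text
t: 15.5
tcp_pos: [429.0, -215.3, 34.3]
orientation: [0.209, -3.134, -0.0]
force: [-3.0, -0.5, 3.1]
grip_width: 0.2
grip_force: 1.8
```

Call:
{"op": "servo_tool", "data": {"plan": [[-0.006, 0, 0, 0, 0, 0, 0], [-0.006, 0, 0, 0, 0, 0, 0], [-0.006, 0, 0, 0, 0, 0, 0], [-0.006, 0, 0, 0, 0, 0, 0], [-0.006, 0, 0, 0, 0, 0, 0]]}}

```text
t: 15.92
tcp_pos: [458.9, -211.4, 34.3]
orientation: [-0.209, 3.135, 0.0]
force: [-3.3, -0.7, 2.5]
grip_width: -0.1
grip_force: 1.6
```

Call:
{"op": "servo_tool", "data": {"plan": [[-0.005, 0, 0, 0, 0, 0, 0], [-0.005, 0, 0, 0, 0, 0, 0], [-0.005, 0, 0, 0, 0, 0, 0], [-0.005, 0, 0, 0, 0, 0, 0], [-0.004, 0, 0, 0, 0, 0, 0]]}}

```text
t: 16.33
tcp_pos: [482.8, -208.2, 34.3]
orientation: [-0.209, 3.134, -0.0]
force: [-2.2, 0.5, 1.1]
grip_width: -0.3
grip_force: 1.2
```

Call:
{"op": "servo_tool", "data": {"plan": [[-0.002, 0, 0, 0, 0, 0, 0], [-0.002, 0, 0, 0, 0, 0, 0], [-0.002, 0, 0, 0, 0, 0, 0], [-0.002, 0, 0, 0, 0, 0, 0], [-0.001, 0, 0, 0, 0, 0, 0]]}}

```text
t: 16.75
tcp_pos: [491.3, -207.1, 34.3]
orientation: [-0.209, 3.134, -0.0]
force: [-1.3, -0.6, 0.8]
grip_width: -0.1
grip_force: 0.9
```

Around 6 mm should remain; creeping until the stop shows in the force.

Call:
{"op": "servo_tool", "data": {"plan": [[-0.001, 0, 0, 0, 0, 0, 0], [-0.001, 0, 0, 0, 0, 0, 0], [-0.001, 0, 0, 0, 0, 0, 0], [-0.001, 0, 0, 0, 0, 0, 0], [-0.0005, 0, 0, 0, 0, 0, 0]]}}

```text
t: 17.17
tcp_pos: [495.7, -206.5, 34.3]
orientation: [-0.209, 3.134, -0.0]
force: [-1.0, 0.4, 0.3]
grip_width: 0.0
grip_force: 0.9
```

Call:
{"op": "servo_tool", "data": {"plan": [[-0.0005, 0, 0, 0, 0, 0, 0], [-0.0005, 0, 0, 0, 0, 0, 0], [-0.0005, 0, 0, 0, 0, 0, 0], [-0.0005, 0, 0, 0, 0, 0, 0], [0, 0, 0, 0, 0, 0, 0]]}}

```text
t: 17.58
tcp_pos: [496.5, -206.3, 34.3]
orientation: [0.209, -3.133, -0.0]
force: [-4.4, -0.8, 0.9]
grip_width: -0.1
grip_force: 1.9
```

Call:
{"op": "servo_tool", "data": {"plan": [[-0.001, 0, 0, 0, 0, 0, 0], [-0.001, 0, 0, 0, 0, 0, 0], [-0.001, 0, 0, 0, 0, 0, 0], [0, 0, 0, 0, 0, 0, 0], [0, 0, 0, 0, 0, 0, 0]]}}

```text
t: 18.0
tcp_pos: [496.5, -206.2, 34.2]
orientation: [0.206, -3.128, -0.001]
force: [-7.0, -1.8, 6.1]
grip_width: 0.0
grip_force: 3.9
```

The tray is at the rubber stop: the tool advanced 0 mm more while the force rose to 7 N. Backing off and rising, and working out the gate waypoints.

Call:
{"op": "servo_tool", "data": {"plan": [[0.004, 0, 0, 0, 0, 0, 0], [0.006, 0, 0, 0, 0, 0, 0], [0.01, 0, 0, 0, 0, 0, 0], [0.01, 0, 0, 0, 0, 0, 0], [0.005, 0, -0.01, 0, 0, 0, 0]]}}

```text
t: 18.42
tcp_pos: [463.0, -210.1, 43.4]
orientation: [0.208, -3.131, -0.002]
force: [-0.8, -0.5, -0.2]
grip_width: 0.4
grip_force: 0.0
```

Call:
{"op": "servo_tool", "data": {"plan": [[0, 0, -0.02, 0, 0, 0, 0], [0, 0, -0.025, 0, 0, 0, 0], [0, 0, -0.025, 0, 0, 0, 0], [0, 0, -0.01, 0, 0, 0, 0], [0, 0, 0, 0, 0, 0, 0]]}}

```text
t: 18.83
tcp_pos: [467.3, -211.3, 127.1]
orientation: [-0.208, 3.129, -0.004]
force: [-0.1, -0.1, 0.2]
grip_width: 0.0
grip_force: 0.0
```

```bash
python3 - <<'E'
from bench import *
from h import *
s=read_state();a=.138
R=np.array([[np.cos(a),-np.sin(a)],[np.sin(a),np.cos(a)]]); b=R.T@(s['tcp_pos'][:2]-np.array([493,-206]))
print(s['tcp_pos'],s['orientation'],s['force'],'bay',b)
def f(g,gap=0,r=75):
    t=np.pi-.45+g; n=np.array([-np.sin(t),np.cos(t)])
    return np.array([3,62])+r*np.array([np.cos(t),np.sin(t)])-(4+gap+abs(n)@[11,14.5])*n
p=f(.17,15); print('entry',p,'tool delta',-(p-b)[0],(p-b)[1])
for g in np.r_[np.linspace(.17,2.02,16),2.06]: 
    q=f(g); print(round(g,2),np.round(q,1),'d',np.round([-(q-p)[0],(q-p)[1]],1)); p=q
c=camera('side')
m=mask(c,(20,120,60),(35,255,255),(250,190,400,270))
if m.any(): print('handle',rect(c,big(m),79),'expected',R@[80,0]+[493,-206])
E
```

```text
[ 467.26930837 -211.26929664  127.05395043] [-0.20818657  3.12892553 -0.00388455] [-0.07130588 -0.0868757   0.19486242] bay [-26.21092968  -1.67962615]
entry [-59.13720373 117.30085061] tool delta 32.92627404596717 118.9804767627566
0.17 [-63.3 102.9] d [  4.1 -14.4]
0.29 [-68.   93.5] d [ 4.7 -9.4]
0.42 [-71.3  83.3] d [  3.4 -10.1]
0.54 [-73.4  74.6] d [ 2.1 -8.7]
0.66 [-74.6  66.2] d [ 1.2 -8.5]
0.79 [-74.8  57.3] d [ 0.2 -8.8]
0.91 [-73.9  48.3] d [-0.9 -9. ]
1.03 [-71.8  39.2] d [-2.1 -9.1]
1.16 [-68.4  30.2] d [-3.4 -9. ]
1.28 [-63.8  21.4] d [-4.7 -8.7]
1.4 [-57.8  13.2] d [-5.9 -8.2]
1.53 [-50.7   5.7] d [-7.2 -7.5]
1.65 [-42.4  -0.8] d [-8.3 -6.6]
1.77 [-33.   -6.3] d [-9.3 -5.4]
1.9 [-22.9 -10.4] d [-10.2  -4.1]
2.02 [-12.1 -13. ] d [-10.8  -2.6]
2.06 [ -9.6 -13.6] d [-2.5 -0.6]
handle (array([ 560.6, -196.1]), array([47.1, 26.7]), np.float32(0.13110156)) expected [ 572.23944815 -194.99500761]
```

Call:
{"op": "servo_tool", "data": {"plan": [[0.004, 0.014, 0, 0, 0, 0, 0], [0.008, 0.028, 0, 0, 0, 0, 0], [0.009, 0.033, 0, 0, 0, 0, 0], [0.008, 0.029, 0, 0, 0, 0, 0], [0.004, 0.015, 0, 0, 0, 0, 0]]}}

```text
t: 19.3
tcp_pos: [412.5, -92.7, 122.7]
orientation: [0.215, -3.127, -0.004]
force: [0.3, -0.1, -0.0]
grip_width: 0.1
grip_force: 0.0
```

Call:
{"op": "servo_tool", "data": {"plan": [[0, 0, 0.01, 0, 0, 0, 0], [0, 0, 0.025, 0, 0, 0, 0], [0, 0, 0.03, 0, 0, 0, 0], [0, 0, 0.017, 0, 0, 0, 0], [0, 0, 0.005, 0, 0, 0, 0]]}}

```text
t: 19.72
tcp_pos: [413.9, -95.4, 34.2]
orientation: [0.211, -3.127, -0.003]
force: [-0.8, 0.2, 0.3]
grip_width: -0.2
grip_force: 0.0
```

Call:
{"op": "servo_tool", "data": {"plan": [[0.002, -0.006, 0, 0, 0, 0, 0], [0.002, -0.008, 0, 0, 0, 0, 0], [0.005, -0.009, 0, 0, 0, 0, 0], [0.003, -0.01, 0, 0, 0, 0, 0], [0.002, -0.009, 0, 0, 0, 0, 0]]}}

```text
t: 20.13
tcp_pos: [408.9, -141.7, 38.3]
orientation: [-0.208, 3.133, -0.001]
force: [0.6, 0.3, 0.2]
grip_width: -0.1
grip_force: 0.4
```

Call:
{"op": "servo_tool", "data": {"plan": [[0.001, -0.0085, 0, 0, 0, 0, 0], [0, -0.009, 0, 0, 0, 0, 0], [-0.001, -0.009, 0, 0, 0, 0, 0], [-0.002, -0.009, 0, 0, 0, 0, 0], [-0.0034, -0.009, 0, 0, 0, 0, 0]]}}

```text
t: 20.55
tcp_pos: [420.0, -184.7, 37.4]
orientation: [0.209, -3.134, -0.0]
force: [-0.2, 0.8, -0.2]
grip_width: -0.3
grip_force: 0.4
```

Call:
{"op": "servo_tool", "data": {"plan": [[-0.0047, -0.0087, 0, 0, 0, 0, 0], [-0.006, -0.008, 0, 0, 0, 0, 0], [-0.007, -0.0075, 0, 0, 0, 0, 0], [-0.0083, -0.0066, 0, 0, 0, 0, 0], [-0.007, -0.004, 0, 0, 0, 0, 0]]}}

```text
t: 20.97
tcp_pos: [458.8, -214.8, 37.3]
orientation: [-0.208, 3.134, -0.001]
force: [-0.6, 0.0, 0.2]
grip_width: -0.4
grip_force: 0.3
```

Call:
{"op": "servo_tool", "data": {"plan": [[-0.005, -0.002, 0, 0, 0, 0, 0], [-0.005, -0.002, 0, 0, 0, 0, 0], [-0.004, -0.001, 0, 0, 0, 0, 0], [-0.003, -0.001, 0, 0, 0, 0, 0], [-0.002, 0, 0, 0, 0, 0, 0]]}}

```text
t: 21.38
tcp_pos: [477.5, -217.2, 37.3]
orientation: [-0.21, 3.134, -0.0]
force: [-0.2, -0.5, -0.1]
grip_width: 0.4
grip_force: 0.2
```

Call:
{"op": "servo_tool", "data": {"plan": [[-0.0015, 0, 0, 0, 0, 0, 0], [-0.001, 0, 0, 0, 0, 0, 0], [-0.001, 0, 0, 0, 0, 0, 0], [-0.001, 0, 0, 0, 0, 0, 0], [-0.0005, 0, 0, 0, 0, 0, 0]]}}

```text
t: 21.8
tcp_pos: [481.8, -216.7, 37.3]
orientation: [0.209, -3.134, 0.0]
force: [-0.8, -0.0, 0.2]
grip_width: 0.4
grip_force: 0.7
```

Call:
{"op": "servo_tool", "data": {"plan": [[-0.0005, 0, 0, 0, 0, 0, 0], [-0.0005, 0, 0, 0, 0, 0, 0], [-0.0005, 0, 0, 0, 0, 0, 0], [-0.0005, 0, 0, 0, 0, 0, 0], [0, 0, 0, 0, 0, 0, 0]]}}

```text
t: 22.22
tcp_pos: [481.8, -216.6, 37.2]
orientation: [0.208, -3.131, -0.001]
force: [-5.5, -1.5, 4.5]
grip_width: 0.0
grip_force: 2.5
```

Gate on its end stop (5.5 N, no further motion, where predicted). Backing off, rising and checking.

Call:
{"op": "servo_tool", "data": {"plan": [[0.003, 0, 0, 0, 0, 0, 0], [0.006, 0, 0, 0, 0, 0, 0], [0.01, 0, 0, 0, 0, 0, 0], [0.01, 0, 0, 0, 0, 0, 0], [0.003, 0, -0.01, 0, 0, 0, 0]]}}

```text
t: 22.63
tcp_pos: [448.5, -220.2, 46.2]
orientation: [0.207, -3.129, -0.003]
force: [-1.7, -0.4, -0.0]
grip_width: -0.1
grip_force: 0.0
```

Call:
{"op": "servo_tool", "data": {"plan": [[0, 0, -0.025, 0, 0, 0, 0], [0, 0, -0.03, 0, 0, 0, 0], [0, 0.01, -0.03, 0, 0, 0, 0], [0, 0.03, -0.03, 0, 0, 0, 0], [0, 0.035, -0.02, 0, 0, 0, 0]]}}

```text
t: 23.05
tcp_pos: [443.5, -148.5, 184.9]
orientation: [-0.2, 3.13, -0.004]
force: [1.1, 1.6, -0.0]
grip_width: 0.5
grip_force: 0.0
```

Call:
{"op": "servo_tool", "data": {"plan": [[0, 0.035, 0, 0, 0, 0, 0], [0, 0.035, 0, 0, 0, 0, 0], [0, 0.035, 0, 0, 0, 0, 0], [0, 0.03, 0, 0, 0, 0, 0], [0, 0.01, 0, 0, 0, 0, 0]]}}

```text
t: 23.47
tcp_pos: [422.0, 1.2, 182.6]
orientation: [-0.219, 3.133, 0.003]
force: [-0.4, -0.6, 0.3]
grip_width: 0.5
grip_force: 0.0
```

```bash
python3 - <<'E'
from bench import *
from h import *
s=read_state();print(s['tcp_pos'],s['force'])
c=camera('side');d=camera('top')
cv2.imwrite('pics/p6.png',cv2.convertScaleAbs(np.hstack([cv2.resize(c['image'][180:340,230:420],None,fx=2.1,fy=2.5),cv2.resize(d['image'][130:290,320:430],None,fx=3,fy=2.5)]),alpha=1.5))
m=mask(d,(5,150,90),(20,255,255),(325,120,420,290)); print('gate',rect(d,big(m),45),.138-np.pi/2)
m=mask(d,(100,120,40),(130,255,255),(325,120,420,290)); 
if m.any():
    P=np.array([ray(d,u,v,45)[:2] for u,v in big(m)[:,0]])-[493,-206]; print('near wall bay x min',(P@[.9905,.1376]).min())
E
```

```text
[422.03923302   1.15612229 182.57424055] [-0.42732545 -0.56840451  0.33907505]
gate (array([ 495.3, -199.1]), array([ 11. , 121.5]), np.float32(-1.4452791)) -1.4327963267948967
near wall bay x min 12.919355537989222
```

View pics/p6.png

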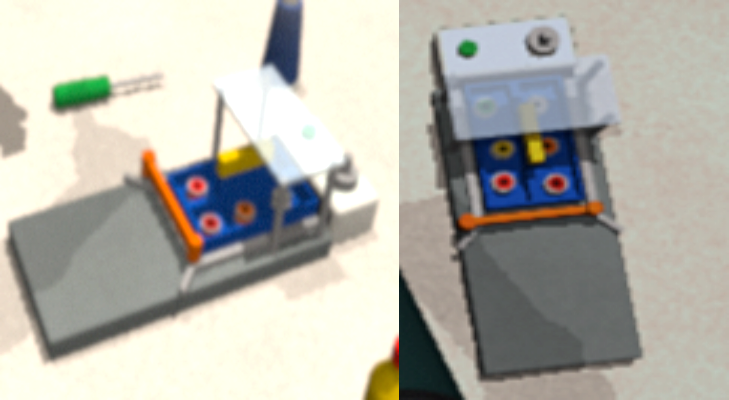

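The tray is home under the cover with all six bobbins in it. The gate is shut across the mouth, from (465,222) to (597,208) in the right half, and the other things in view are undisturbed.

```bash
python3 -c "
from bench import *
print(close_job())"
```

```text
the job is handed in; nothing more can be done
None
```

The job is handed in at about 23.5 s: the tray is home against the stop with all six bobbins in it, the gate is shut behind it, and the arm never went near the cone, bottle, jar or screwdriver.

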